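# Set the thermostat wheel of the praline stand by fingertip

### The arm

A 6-joint arm with a two-finger parallel gripper is mounted at the origin on the work surface. World frame = base frame: x ahead of the robot, y to its left, z up, the work surface at z = 0. Lengths are in m, angles in rad, forces in N, time in s.
With the tool pointing down it reaches from about 0.35 to 0.725 m from the base axis. Payload 6 kg.
Tool frame: the origin (TCP) lies midway between the tips of the shut fingers; the grasp point (between the pads) lies 19 mm behind it (bot.grasp_offset is the distance from the TCP to the grasp point, in m); z points along the fingers, x is the direction in which the jaws open and shut, and the axes are right-handed (so a half turn about z gives the same grasp; the last joint's range is limited). The gripper opens to 85 mm and grips with 20 to 120 N. Pads are 22 mm wide; open, the fingers measure 114 mm over their backs; the gripper's body (76 mm by 85 mm) begins 54 mm behind the grasp point. The pads swing forward as they close: fully open they stand 13 mm farther back than shut.
Start: joints at [1.677, 0.04, 0.085, 0, -1.615, -0.334], TCP at [0.135, 0.584, 0.231] pointing down, gripper open.
Joint ranges: [-2.56, 2.56], [-1.29, 2.01], [-1.08, 1.49], [-3.29, 1.98], [-2.81, -0.18], [-2.99, 2.99]. Speed limits (rad/s): [2.57, 2.57, 3.01, 3.14, 3.14, 3.14].

### API

Orientations are given as a unit quaternion [w, x, y, z].
In Python, from plant import bot gives the robot as it stands.
- The arm moves only by the tool move_arm, never from a script. Its argument "rows" is a list of rows, each an object with "slide": the shift along the tool's x, y, z in cm, a list of three; "dr": the turn, a rotation vector about the tool's x, y, z in degrees, a list of three. A call has exactly 10 rows; each row shifts and turns the commanded pose from where the row before left it, along the tool's axes as they then stand; what a row does not reach is not made up. A row lasts 1/12 s, in which the tool goes at most 41.7 mm and 7.16 degrees, less where a joint would pass 70% of its speed; a pose out of reach is approached as far as the arm can. A call with a gripper value outside its range is refused whole. "jaw" is the closure in counts, from 0 (fully open) to 255 (shut), set as the call begins (left out, the last holds). The fingers move at their own pace and stop on an object; "newtons" is the grip in N (left out, the last holds). Time passes only in rows, so rows that do not move let the fingers close, or fill a call up. It gives the time, the measured TCP pose, the force and the opening at its end, in the units of the state.
- bot.sense(): the state, without advancing time (a new reading comes with each control period).
- bot.capture(name): name is "scene" or "top" or "wrist"; returns a dict with "img" (400x640x3 uint8, blue, green, red), "fx", "fy", "cx", "cy" (pixels), "rvec" (rotation vector, rad) and "tvec" (3), from world to camera coordinates, as OpenCV has them. Camera axes: x right, y down, z forward; pixel columns grow to the right and rows downward; lengths in m; the calibration is good to about 2 mm. A picture is of the moment at which its call begins. There is no depth.
- bot.close_job(): hands the job in, once; it reports no verdict.
The state is a dict: "time": time; "joints": joint angles; "dq": joint speeds; "joint_efforts": joint torques, N m; "eef_pos": TCP position; "tool_rot": TCP orientation; "contact_force": force on the tool from outside, world axes, zero at the start; "ft_torque": the same for the moment, N m; "grip_width": opening from 0.0 (shut) to 1.0 (fully open).
Only numpy, scipy, OpenCV 4.12 (cv2) and the standard library are available. Lean on these libraries where they do the work, as an engineer would, in place of code of your own. Each camera call takes 0.05 s, during which the arm holds its last target.

### The job

On the cooling stand that carries the white pralines, roll the knurled thermostat wheel with a fingertip, its top moving towards the pralines, until it clicks into the detent where the wheel's red line stands at the very top, between the two white marks; it starts one or two clicks short of that. Take the finger off, then press the green button beside that wheel right in and let it come back out. Fingertips only: pick nothing up, do not touch the stand with the dark pralines, and leave everything else on the counter where it is.

Things in the scene. Friction and masses are not known exactly. Their poses are not given: they have to be found in the camera images.
- white_stand: Cooling stand with the white (cream) pralines: a fixed aluminium box 240 (x) x 140 (y) x 80 mm high; origin at the centre of its underside on the counter, z up, x towards its back. Its front (-x) half has a black control deck 80 mm high with the wheel and the button; its back (+x) half carries the white tray of pralines, top 104 mm high.
- white_wheel_top (a point): The highest point of the white stand's thermostat wheel, mid-width (fixed in the stand: x -68, y -32, z 96 mm; the stand's axes). The wheel is a light grey knurled disc, radius 40 mm, 24 mm wide, its axis level along the stand's y, sunk so that its top 16 mm stands out of the deck, between two black cheeks 9 mm high and 9 mm wide. Friction on a fingertip is about 0.6; leaving a detent takes about 1.2 N along the rim.
- white_cradle (a joint): How far the white stand's wheel is pressed straight down on its springs, m: 0 at rest, 0.005 at the stop. It needs about 2 N to start and 3 N more for each mm (about 11 N at 3 mm); pressed 3 mm, a fingertip turns the wheel by friction.
- white_wheel (a joint): Angle of the white stand's wheel, rad; grows as its top moves to the stand's back (+x). Detents every 0.393 rad (15.7 mm along the rim); released, the wheel snaps into the nearest. At 0, the wanted detent, the red line across the rim is at the top, between white marks on the cheeks. It starts in the detent at -0.39 or -0.79 (line nearer the stand's front). End stops: -1.18 and +0.79.
- white_button_top (a point): Centre of the top of the green push button on the white stand, 26 mm in diameter, beside the wheel at x -68, y +36 mm in the stand's frame, 102 mm above the counter when out, in a black collar 42 mm in diameter whose top is 92 mm above the counter.
- white_button (a joint): How far that button is pressed, m: 0 out, 0.006 fully in. A spring holds it out; fully in takes 5 N.
- dark_stand: A second, identical fixed stand with its own wheel and green button but carrying dark pralines; same origin and axes. Not to be touched.
- jar: Loose glass jar with a brass lid, 72 mm in diameter, 110 mm high; origin at the centre of its underside. Leave.
- gift_box: Loose brown gift box with yellow ribbon, 94 x 94 x 61 mm; origin at the centre of its underside. Leave.
- tongs: Loose steel tongs lying flat, 190 mm long along x, 45 mm wide, 12 mm high, origin under the middle. Leave.
- cup: Loose blue cup, 64 mm in diameter, 70 mm high; origin at the centre of its underside. Leave.
- card_holder: Loose wooden disc 40 mm in diameter holding an upright blank paper card, 55 mm high in all; origin at the centre of its underside. Leave.
- spatula: Loose spatula lying flat with its handle to its -x, under 30 mm high. Leave.

How it is judged:
By the outcome, as a careful person would: the job done as asked, in the order asked, and still so for the second after the job is handed in, with the robot touching nothing.
It also fails if it takes over 51 s, if anything falls off the work surface, if the arm or the gripper's body presses on something with over 40 N, if the wrist force passes 120 N, or if a joint passes its speed limit or range.

## Working session

There is one attempt and no reset: what is moved stays moved. The work goes in short steps, Python scripts to look and compute and a tool call to move; the robot and the scene stay as the last step left them, time stands still between calls to the robot, and variables do not carry over. Pictures are saved under pics/ and viewed, and the job is handed in when it is done.

Besides the shell and the picture viewer there is one more tool, called after "Call:" as a command line: name --argument value ..., lists and objects as JSON in quotes. move_arm: Moves the arm, as the interface text tells. Its arguments: {"type":"object","properties":{"rows":{"type":"array"},"jaw":{"type":"number"},"newtons":{"type":"number"}},"required":["rows"]}

```bash
ls; mkdir -p pics; cat > h.py <<'E'
import numpy as np,cv2
from plant import bot
from scipy.spatial.transform import Rotation as R
def cap(n,f):
    c=bot.capture(n); cv2.imwrite('pics/'+f,c['img']); np.save('pics/'+f+'.npy',c,allow_pickle=True); return c
def load(f): return np.load('pics/'+f+'.npy',allow_pickle=True).item()
def K(c): return np.array([[c['fx'],0,c['cx']],[0,c['fy'],c['cy']],[0,0,1.]])
def ray(c,u,v):
    Rm=cv2.Rodrigues(np.array(c['rvec'],float))[0]; t=np.array(c['tvec'],float).ravel()
    return -Rm.T@t, Rm.T@np.linalg.inv(K(c))@np.array([u,v,1.])
def onz(c,u,v,z):
    o,d=ray(c,u,v); return o+d*(z-o[2])/d[2]
def proj(c,P):
    return cv2.projectPoints(np.array(P,float).reshape(-1,3),np.array(c['rvec'],float),np.array(c['tvec'],float),K(c),None)[0].reshape(-1,2)
E
python3 - <<'E'
from h import *
print(bot.sense())
for n in ['scene','top','wrist']: cap(n,n+'0.png')
E
```

```text
pics
{'time': 0.0, 'joints': array([ 1.67673376e+00,  4.08132310e-02,  8.38317412e-02, -4.99302351e-04,
       -1.61553477e+00, -3.33715308e-01]), 'dq': array([-0.00076979, -0.00133085,  0.00031485,  0.00107775,  0.00092595,
       -0.00014819]), 'joint_efforts': array([-7.96594850e-05, -3.68202066e+01,  3.47408867e+01,  6.93263412e+00,
       -5.48808603e-03,  1.57131115e-05]), 'eef_pos': array([0.13531291, 0.58419728, 0.23028261]), 'tool_rot': array([-6.71427043e-04, -6.22176565e-01,  7.82876440e-01, -5.92393898e-04]), 'contact_force': array([-0.27410734, -0.36650445, -0.1959311 ]), 'ft_torque': array([0.0084221 , 0.01096824, 0.01585971]), 'grip_width': 0.9969016052723334}
```

View pics/scene0.png

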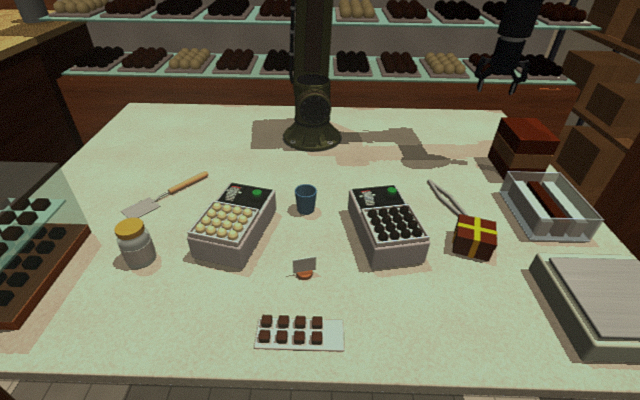

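View pics/top0.png

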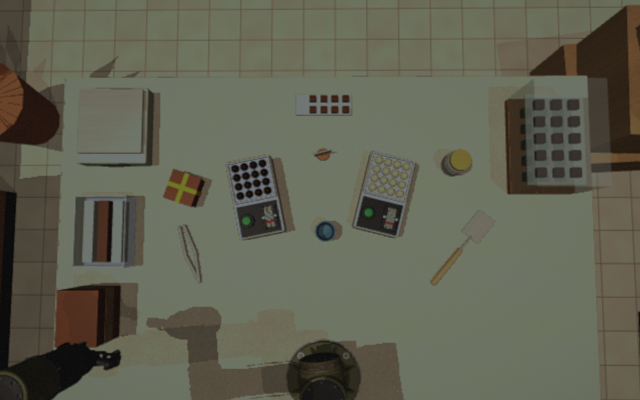

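View pics/wrist0.png

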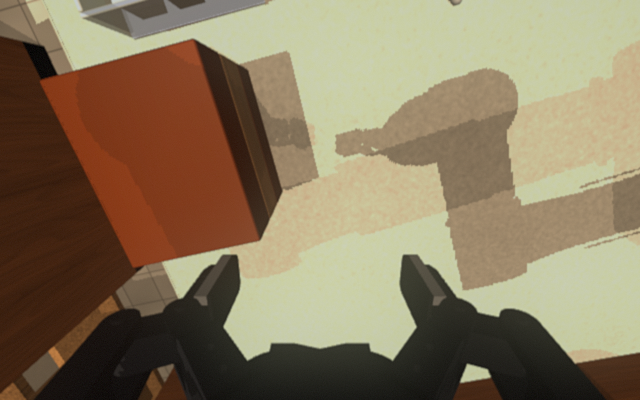

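The white stand is right of centre in the top view: tray about (389,175), button (369,212), wheel (390,218). The dark stand is on the other side, around (258,197), with the cup between them at (325,231). Next I'll zoom in and measure.

```bash
python3 - <<'E'
from h import *
t=load('top0.png');s=load('scene0.png')
a=cv2.resize(t['img'][140:250,340:440],None,fx=5,fy=5,interpolation=cv2.INTER_CUBIC); a=cv2.convertScaleAbs(a,alpha=1.6)
cv2.imwrite('pics/z1.png',a)
b=cv2.resize(s['img'][175:270,180:290],None,fx=6,fy=6,interpolation=cv2.INTER_CUBIC)
cv2.imwrite('pics/z2.png',b)
print('cams',ray(t,0,0)[0],ray(s,0,0)[0])
def cent(m,lo=4):
    n,l,st,c=cv2.connectedComponentsWithStats(m.astype(np.uint8))
    return [(st[i].tolist(),c[i].round(2)) for i in range(1,n) if st[i,4]>=lo]
for nm,c in(('top',t),('scene',s)):
    i=c['img'].astype(int); g=(i[...,1]>1.6*i[...,0])&(i[...,1]>1.6*i[...,2])&(i[...,1]>50)
    for st,ce in cent(g):
        print(nm,st,ce,onz(c,*ce,.102).round(4))
E
```

```text
cams [ 0.41924961 -0.00186923  1.52789613] [1.28151211 0.03063247 0.67793798]
top [364, 208, 9, 9, 67] [368.   212.12] [ 0.5041 -0.1311  0.102 ]
top [242, 217, 9, 8, 60] [246.  220.5] [0.4791 0.2311 0.102 ]
scene [387, 187, 10, 8, 59] [391.51 190.36] [0.4896 0.2277 0.102 ]
scene [252, 189, 10, 8, 61] [256.52 192.28] [ 0.5125 -0.132   0.102 ]
```

View pics/z1.png

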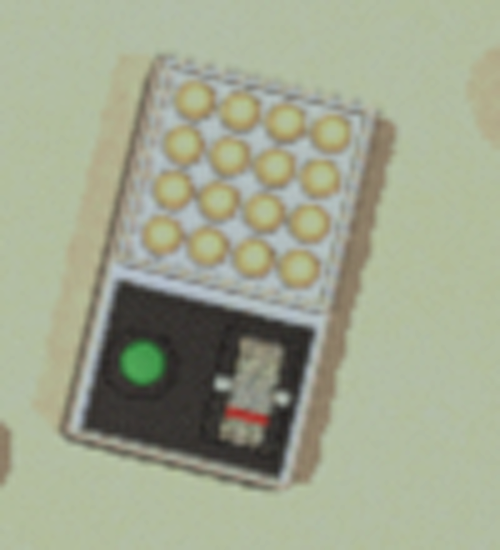

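View pics/z2.png

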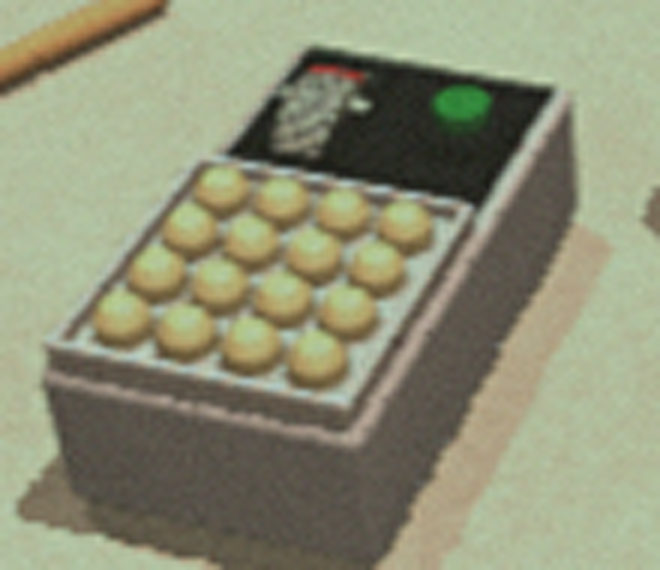

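```bash
python3 - <<'E'
from h import *
t=load('top0.png')
z=lambda u,v:(340+(u+.5)/5-.5,140+(v+.5)/5-.5)
b=onz(t,368,212.12,.102); m1=onz(t,*z(222,384),.089); m2=onz(t,*z(283,398),.089)
w=(m1+m2)/2; print('button',b,'wheel',w,'dist',np.linalg.norm((b-w)[:2]), np.linalg.norm(m1-m2))
y=(b-w)[:2]; print('yaw btn-wheel',np.degrees(np.arctan2(-y[0],y[1])))
# pralines corner circles
P=[onz(t,*z(*q),.112) for q in((194,100),(331,132),(162,234),(299,268))]
d=(P[0]+P[1]-P[2]-P[3])[:2]; e=(P[0]+P[2]-P[1]-P[3])[:2]
print('yaw pral',np.degrees(np.arctan2(d[1],d[0])),np.degrees(np.arctan2(-e[0],e[1])), np.linalg.norm(d)/2)
r=onz(t,*z(246,416),.092); print('red',r, 'front dist',np.linalg.norm((r-w)[:2]))
c=sum(P)/4; print('tray ctr',c)
# red triangulation: scene
s=load('scene0.png')
for nm,h in(('b',b),('w',w)): print(nm,proj(s,h))
E
```

```text
button [ 0.50410369 -0.13107837  0.102     ] wheel [ 0.48791223 -0.19798508  0.089     ] dist 0.06883801211283706 0.037186804447123384
yaw btn-wheel -13.60405977178059
yaw pral -13.765048138236022 -13.761855778431709 0.08277277366054231
red [ 0.47287125 -0.19357007  0.092     ] front dist 0.01567557251483634
tray ctr [ 0.60969925 -0.19257085  0.112     ]
b [[257.34502441 190.40847334]]
w [[234.13527154 190.15758399]]
```

```bash
cat >> h.py <<'E'
def tool():
    s=bot.sense(); q=s['tool_rot']; return np.array(s['eef_pos']),R.from_quat([q[1],q[2],q[3],q[0]])
YAW=np.radians(-13.7)
XS=np.array([np.cos(YAW),np.sin(YAW),0]);YS=np.array([-np.sin(YAW),np.cos(YAW),0])
RT=R.from_matrix(np.c_[-XS,YS,[0,0,-1]])
E
python3 - <<'E'
from h import *
p,r=tool(); w=load('wrist0.png'); o,d=ray(w,320,200); 
print('cam in tool',r.inv().apply(o-p),'axis',r.inv().apply(d), w['fx'])
o,d=ray(w,640,200);o,d2=ray(w,320,200); print('img right in tool',r.inv().apply(d-d2))
# plan: arc about base
b=np.array([.504,-.131]);wh=np.array([.488,-.198])
q=r.inv()*RT; print('turn',np.degrees(q.as_rotvec()))
tgt=np.array([.40,-.165,.27])   # adjustable
th0=np.arctan2(p[1],p[0]);th1=np.arctan2(tgt[1],tgt[0]);r0=np.hypot(*p[:2]);r1=np.hypot(*tgt[:2])
N=30; P=p.copy();Rc=r; rt=np.degrees(q.as_rotvec())[2]; acc=0
for i in range(1,N+1):
    f=i/N; th=th0+f*(th1-th0); rr=r0+f*(r1-r0)
    g=np.array([rr*np.cos(th),rr*np.sin(th),p[2]+f*(tgt[2]-p[2])])
    s=np.round(Rc.inv().apply(g-P)*100,1); dz=round(2*(rt*f-acc))/2; acc+=dz
    print(s.tolist(),dz); P=P+Rc.apply(s/100); Rc=Rc*R.from_rotvec([0,0,np.radians(dz)])
print(P,Rc.as_matrix())
E
```

```text
cam in tool [ 0.00081803 -0.0797581  -0.14165133] axis [0.00308557 0.30458225 0.95250451] 279.13015202841524
img right in tool [ 1.14641593e+00  9.36744847e-04 -2.29172628e-03]
turn [-6.84780578e-02 -5.57890380e-02  9.06514034e+01]
[0.7, -3.4, -0.1] 3.0
[0.6, -3.4, -0.2] 3.0
[0.7, -3.4, -0.1] 3.0
[0.7, -3.3, -0.1] 3.0
[0.7, -3.3, -0.1] 3.0
[0.8, -3.3, -0.2] 3.0
[0.7, -3.2, -0.1] 3.0
[0.8, -3.2, -0.1] 3.0
[0.8, -3.1, -0.2] 3.0
[0.8, -3.1, -0.1] 3.0
[0.8, -3.1, -0.1] 3.0
[0.9, -3.0, -0.1] 3.5
[0.8, -3.0, -0.2] 3.0
[0.8, -3.0, -0.1] 3.0
[0.8, -2.9, -0.1] 3.0
[0.9, -2.9, -0.2] 3.0
[0.9, -2.9, -0.1] 3.0
[0.8, -2.8, -0.1] 3.0
[0.9, -2.8, -0.1] 3.0
[0.9, -2.7, -0.2] 3.0
[0.9, -2.8, -0.1] 3.0
[1.0, -2.6, -0.1] 3.0
[0.9, -2.7, -0.2] 3.0
[0.9, -2.6, -0.1] 3.0
[1.0, -2.5, -0.1] 3.0
[1.0, -2.6, -0.1] 3.0
[0.9, -2.5, -0.2] 3.0
[1.0, -2.4, -0.1] 3.0
[1.0, -2.4, -0.1] 3.0
[1.0, -2.4, -0.2] 3.0
[ 0.39995057 -0.16490556  0.27049636] [[-9.72171647e-01  2.34269621e-01 -1.81932710e-04]
 [ 2.34269647e-01  9.72170687e-01 -1.37376740e-03]
 [-1.44962320e-04 -1.37815903e-03 -9.99999040e-01]]
```

```bash
python3 - <<'E'
from h import *
p,r=tool()
q=r.inv()*RT
tgt=np.array([.49,-.175,.25])
th0=np.arctan2(p[1],p[0]);th1=np.arctan2(tgt[1],tgt[0]);r0=np.hypot(*p[:2]);r1=np.hypot(*tgt[:2])
N=30; P=p.copy();Rc=r; rt=90.5; acc=0
for i in range(1,N+1):
    f=i/N; th=th0+f*(th1-th0); rr=r0+f*(r1-r0)
    g=np.array([rr*np.cos(th),rr*np.sin(th),p[2]+f*(tgt[2]-p[2])])
    s=np.round(Rc.inv().apply(g-P)*100,1); dz=3.0 ; acc+=dz
    print(s.tolist(),dz); P=P+Rc.apply(s/100); Rc=Rc*R.from_rotvec([0,0,np.radians(dz)])
print(P,Rc.as_matrix())
E
```

```text
[0.4, -3.4, -0.1] 3.0
[0.3, -3.3, -0.0] 3.0
[0.4, -3.3, -0.1] 3.0
[0.4, -3.3, -0.1] 3.0
[0.4, -3.3, -0.0] 3.0
[0.4, -3.3, -0.1] 3.0
[0.5, -3.2, -0.0] 3.0
[0.4, -3.3, -0.1] 3.0
[0.5, -3.2, -0.1] 3.0
[0.4, -3.2, -0.0] 3.0
[0.5, -3.2, -0.1] 3.0
[0.5, -3.2, -0.1] 3.0
[0.5, -3.1, -0.0] 3.0
[0.5, -3.2, -0.1] 3.0
[0.5, -3.1, -0.0] 3.0
[0.6, -3.1, -0.1] 3.0
[0.5, -3.1, -0.1] 3.0
[0.6, -3.1, -0.0] 3.0
[0.5, -3.0, -0.1] 3.0
[0.6, -3.1, -0.0] 3.0
[0.6, -3.0, -0.1] 3.0
[0.6, -3.0, -0.1] 3.0
[0.6, -3.0, -0.0] 3.0
[0.6, -2.9, -0.1] 3.0
[0.6, -3.0, -0.0] 3.0
[0.7, -2.9, -0.1] 3.0
[0.6, -2.9, -0.1] 3.0
[0.7, -2.9, -0.0] 3.0
[0.6, -2.9, -0.1] 3.0
[0.7, -2.9, -0.1] 3.0
[ 0.48982007 -0.17510501  0.250494  ] [[-9.74178992e-01  2.25777010e-01 -1.81932710e-04]
 [ 2.25777045e-01  9.74178032e-01 -1.37376740e-03]
 [-1.32930246e-04 -1.37937157e-03 -9.99999040e-01]]
```

Call:
move_arm --rows '[{"slide":[0.4,-3.4,-0.1],"dr":[0,0,3]},{"slide":[0.3,-3.3,0],"dr":[0,0,3]},{"slide":[0.4,-3.3,-0.1],"dr":[0,0,3]},{"slide":[0.4,-3.3,-0.1],"dr":[0,0,3]},{"slide":[0.4,-3.3,0],"dr":[0,0,3]},{"slide":[0.4,-3.3,-0.1],"dr":[0,0,3]},{"slide":[0.5,-3.2,0],"dr":[0,0,3]},{"slide":[0.4,-3.3,-0.1],"dr":[0,0,3]},{"slide":[0.5,-3.2,-0.1],"dr":[0,0,3]},{"slide":[0.4,-3.2,0],"dr":[0,0,3]}]' --jaw 255

```text
time: 0.98
eef_pos: [0.4084, 0.4028, 0.2371]
tool_rot: [-0.0, -0.397, 0.918, -0.0]
contact_force: [0.7, 0.9, 0.1]
grip_width: 0.003
```

Call:
move_arm --rows '[{"slide":[0.5,-3.2,-0.1],"dr":[0,0,3]},{"slide":[0.5,-3.2,-0.1],"dr":[0,0,3]},{"slide":[0.5,-3.1,0],"dr":[0,0,3]},{"slide":[0.5,-3.2,-0.1],"dr":[0,0,3]},{"slide":[0.5,-3.1,0],"dr":[0,0,3]},{"slide":[0.6,-3.1,-0.1],"dr":[0,0,3]},{"slide":[0.5,-3.1,-0.1],"dr":[0,0,3]},{"slide":[0.6,-3.1,0],"dr":[0,0,3]},{"slide":[0.5,-3.0,-0.1],"dr":[0,0,3]},{"slide":[0.6,-3.1,0],"dr":[0,0,3]}]'

```text
time: 1.82
eef_pos: [0.5342, 0.1171, 0.243]
tool_rot: [-0.0, -0.146, 0.989, -0.0]
contact_force: [0.9, -0.3, -0.4]
grip_width: -0.002
```

Call:
move_arm --rows '[{"slide":[0.6,-3.0,-0.1],"dr":[0,0,3]},{"slide":[0.6,-3.0,-0.1],"dr":[0,0,3]},{"slide":[0.6,-3.0,0],"dr":[0,0,3]},{"slide":[0.6,-2.9,-0.1],"dr":[0,0,3]},{"slide":[0.6,-3.0,0],"dr":[0,0,3]},{"slide":[0.7,-2.9,-0.1],"dr":[0,0,3]},{"slide":[0.6,-2.9,-0.1],"dr":[0,0,3]},{"slide":[0.7,-2.9,0],"dr":[0,0,3]},{"slide":[0.6,-2.9,-0.1],"dr":[0,0,3]},{"slide":[0.7,-2.9,-0.1],"dr":[0,0,3]}]'

```text
time: 2.65
eef_pos: [0.4892, -0.1762, 0.2499]
tool_rot: [-0.0, 0.115, 0.993, 0.0]
contact_force: [-0.7, -0.4, 0.3]
grip_width: 0.002
```

```bash
python3 - <<'E'
from h import *
cap('wrist','w1.png'); s=bot.sense(); print(s['time'],s['eef_pos'],s['joints'],s['contact_force'],s['grip_width']); p,r=tool(); print(r.as_matrix())
E
```

```text
2.7 [ 0.48751327 -0.17963506  0.25081296] [ 3.58743186e-02 -1.71313855e-01 -8.16395613e-02  1.46255146e-03
 -1.66112858e+00 -2.71996621e-01] [-1.33559439 -0.344066    1.29676594] -0.002823507151645768
[[-9.72221575e-01  2.34061623e-01 -6.05391234e-04]
 [ 2.34062280e-01  9.72220479e-01 -1.47925296e-03]
 [ 2.42337407e-04 -1.57986089e-03 -9.99998723e-01]]
```

View pics/w1.png

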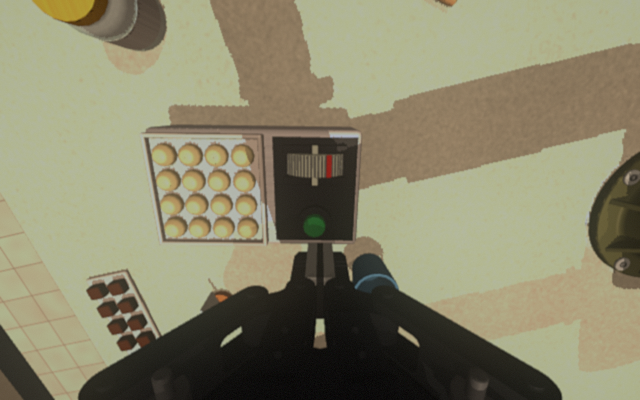

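The wrist view shows the deck: wheel at about (315,166), white marks at (315,150) and (315,182), red line at (330,166), one click to the front. The button is at (314,225). I'll measure these on a settled picture.

```bash
python3 - <<'E'
from h import *
bot.capture('wrist'); w=cap('wrist','w2.png'); t=load('top0.png'); p,r=tool(); print(p,bot.sense()['dq'].round(3))
a=cv2.resize(w['img'][120:255,260:370],None,fx=5,fy=5,interpolation=cv2.INTER_CUBIC); cv2.imwrite('pics/z3.png',a)
i=w['img'].astype(int)
def cent(m,lo=4):
    n,l,st,c=cv2.connectedComponentsWithStats(m.astype(np.uint8))
    return [(st[i].tolist(),c[i].round(2)) for i in range(1,n) if st[i,4]>=lo]
g=(i[...,1]>1.5*i[...,0])&(i[...,1]>1.5*i[...,2])&(i[...,1]>40)
for st,c in cent(g,20): print('green',st,c,onz(w,*c,.102).round(4))
rd=(i[...,2]>2*i[...,1])&(i[...,2]>2*i[...,0])&(i[...,2]>90); rd[:,:280]=0;rd[200:]=0;rd[:,360:]=0
for st,c in cent(rd,10): print('red',st,c,onz(w,*c,.093).round(4))
E
```

```text
[ 0.48918419 -0.17647353  0.25042846] [ 0.044  0.008 -0.    -0.009  0.006 -0.001]
green [304, 216, 21, 22, 364] [314.04 226.91] [ 0.5048 -0.1371  0.102 ]
red [326, 157, 6, 23, 118] [328.21 167.28] [ 0.4743 -0.1979  0.093 ]
```

View pics/z3.png

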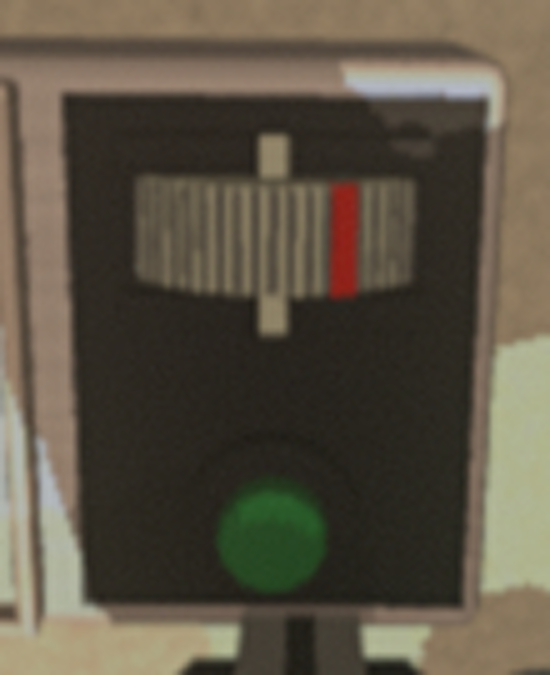

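Call:
move_arm --rows '[{"slide":[0,0,0],"dr":[0,0,0]},{"slide":[0,0,0],"dr":[0,0,0]},{"slide":[0,0,0],"dr":[0,0,0]},{"slide":[0,0,0],"dr":[0,0,0]},{"slide":[0,0,0],"dr":[0,0,0]},{"slide":[0,0,0],"dr":[0,0,0]},{"slide":[0,0,0],"dr":[0,0,0]},{"slide":[0,0,0],"dr":[0,0,0]},{"slide":[0,0,0],"dr":[0,0,0]},{"slide":[0,0,0],"dr":[0,0,0]}]'

```text
time: 3.63
eef_pos: [0.4899, -0.175, 0.2503]
tool_rot: [0.0, 0.114, 0.994, -0.0]
contact_force: [0.6, 0.1, 0.0]
grip_width: 0.0
```

```bash
python3 - <<'E'
from h import *
w=cap('wrist','w3.png'); p,r=tool(); print(p,bot.sense()['dq'].round(3),bot.sense()['contact_force'],bot.sense()['time'])
a=cv2.resize(w['img'][120:255,260:370],None,fx=5,fy=5,interpolation=cv2.INTER_CUBIC); cv2.imwrite('pics/z4.png',a)
i=w['img'].astype(int)
def cent(m,lo=4):
    n,l,st,c=cv2.connectedComponentsWithStats(m.astype(np.uint8))
    return [(st[i].tolist(),c[i].round(2)) for i in range(1,n) if st[i,4]>=lo]
g=(i[...,1]>1.5*i[...,0])&(i[...,1]>1.5*i[...,2])&(i[...,1]>40)
for st,c in cent(g,20): print('green',st,c,onz(w,*c,.102).round(4))
rd=(i[...,2]>2*i[...,1])&(i[...,2]>2*i[...,0])&(i[...,2]>90); rd[:,:280]=0;rd[200:]=0;rd[:,360:]=0
for st,c in cent(rd,10): print('red',st,c,onz(w,*c,.093).round(4))
E
```

```text
[ 0.48987673 -0.17496291  0.25034589] [-0.    -0.    -0.     0.002 -0.    -0.   ] [-0.44477671 -0.36915308 -0.541888  ] 3.6833
green [304, 214, 22, 22, 370] [314.45 224.39] [ 0.5047 -0.137   0.102 ]
red [327, 154, 5, 23, 114] [328.98 164.9 ] [ 0.4743 -0.1973  0.093 ]
```

View pics/z4.png

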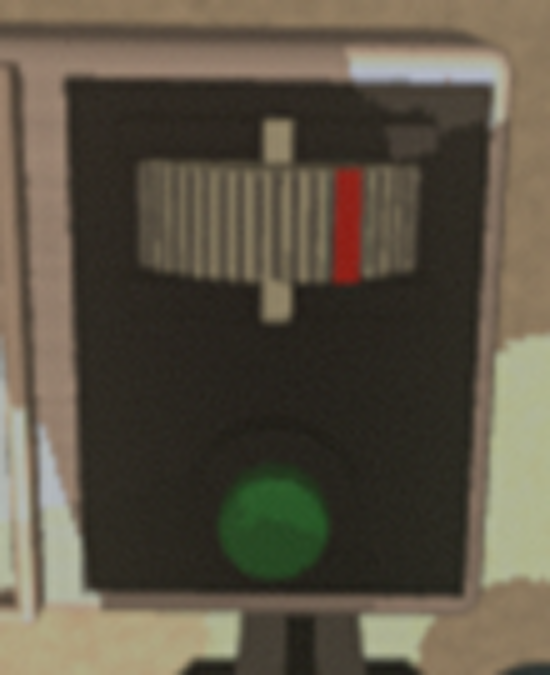

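```bash
python3 - <<'E'
from h import *
w=load('w3.png')
z=lambda u,v:(260+(u+.5)/5-.5,120+(v+.5)/5-.5)
b=onz(w,*z(273,524),.102); m1=onz(w,*z(279,142),.089);m2=onz(w,*z(276,303),.089); wh=(m1+m2)/2
print('b',b,'wh',wh,np.linalg.norm(m1-m2)); y=(b-wh)[:2]; print(np.linalg.norm(y),np.degrees(np.arctan2(-y[0],y[1])))
L=onz(w,*z(350,225),.093); print('red rel stand x', (L-wh)@XS)
# deck corners z=.08
C=[onz(w,*z(*q),.08) for q in((67,80),(490,85),(88,590),(463,594))]
for q in C: print(q.round(4))
e=C[2]-C[0]; print('side yaw',np.degrees(np.arctan2(-e[0],e[1])))
e=C[3]-C[1]; print('side yaw',np.degrees(np.arctan2(-e[0],e[1])))
e=C[0]-C[1]; print('x yaw',np.degrees(np.arctan2(e[1],e[0])), np.linalg.norm(e))
# expected deck positions in stand frame
for h in (b+68*XS/1000-.036*YS, wh+.068*XS+.032*YS): print('origin',h)
t=load('top0.png')
# finger tip check: TCP projected
p,r=tool(); print('tcp px',proj(w,p))
# triangulate button from top & wrist
o1,d1=ray(t,368.2,212.2);o2,d2=ray(w,*z(273,524))
A=np.c_[d1,-d2]; s=np.linalg.lstsq(A,o2-o1,rcond=None)[0]; print(o1+d1*s[0],o2+d2*s[1])
E
```

```text
b [ 0.50500119 -0.13701621  0.102     ] wh [ 0.48905881 -0.20054157  0.089     ] 0.035496225565626816
0.0654952672807057 -14.088046707122748
red rel stand x -0.015723151603054753
[ 0.527  -0.2402  0.08  ]
[ 0.4372 -0.2182  0.08  ]
[ 0.5558 -0.1215  0.08  ]
[ 0.4664 -0.0996  0.08  ]
side yaw -13.632501574454302
side yaw -13.797979350933138
x yaw -13.758682252201373 0.09240611272638544
origin [ 0.56254036 -0.18809697  0.102     ]
origin [ 0.56270297 -0.18555699  0.089     ]
tcp px [[319.78597216 259.01620171]]
[ 0.50449422 -0.13263136  0.09142037] [ 0.5061987  -0.13282238  0.09153891]
```

Call:
move_arm --rows '[{"slide":[-0.2,-1.2,0],"dr":[0,0,0]},{"slide":[-0.2,-1.2,0],"dr":[0,0,0]},{"slide":[0,0,0],"dr":[0,0,6.5]},{"slide":[0,0,0],"dr":[0,0,7]},{"slide":[0,0,0],"dr":[0,0,7]},{"slide":[0,0,0],"dr":[0,0,7]},{"slide":[0,0,0],"dr":[0,0,7]},{"slide":[0,0,0],"dr":[0,0,7]},{"slide":[0,0,0],"dr":[0,0,7]},{"slide":[0,0,0],"dr":[0,0,7]}]'

```text
time: 4.52
eef_pos: [0.4883, -0.1998, 0.2503]
tool_rot: [-0.0, 0.566, 0.824, -0.0]
contact_force: [0.4, -0.3, 0.2]
grip_width: 0.001
```

Call:
move_arm --rows '[{"slide":[0,0,0],"dr":[0,0,7]},{"slide":[0,0,0],"dr":[0,0,7]},{"slide":[0,0,0],"dr":[0,0,7]},{"slide":[0,0,0],"dr":[0,0,7]},{"slide":[0,0,0],"dr":[0,0,7]},{"slide":[0,0,2],"dr":[0,0,0]},{"slide":[0,0,2],"dr":[0,0,0]},{"slide":[0,0,1],"dr":[0,0,0]},{"slide":[0,0,0],"dr":[0,0,0]},{"slide":[0,0,0],"dr":[0,0,0]}]'

```text
time: 5.35
eef_pos: [0.4882, -0.1997, 0.2005]
tool_rot: [0.0, 0.786, 0.619, -0.0]
contact_force: [-0.4, -0.6, 0.8]
grip_width: 0.001
```

Call:
move_arm --rows '[{"slide":[0,0,0],"dr":[0,0,0]},{"slide":[0,0,0],"dr":[0,0,0]},{"slide":[0,0,0],"dr":[0,0,0]},{"slide":[0,0,0],"dr":[0,0,0]},{"slide":[0,0,0],"dr":[0,0,0]},{"slide":[0,0,0],"dr":[0,0,0]},{"slide":[0,0,0],"dr":[0,0,0]},{"slide":[0,0,0],"dr":[0,0,0]},{"slide":[0,0,0],"dr":[0,0,0]},{"slide":[0,0,0],"dr":[0,0,0]}]'

```text
time: 6.18
eef_pos: [0.4884, -0.1992, 0.2003]
tool_rot: [0.0, 0.786, 0.619, -0.0]
contact_force: [0.7, -0.3, -0.3]
grip_width: 0.001
```

```bash
python3 - <<'E'
from h import *
w=cap('wrist','w4.png'); p,r=tool(); print(p,r.as_matrix().round(4).tolist(),bot.sense()['joints'].round(3),bot.sense()['contact_force'],bot.sense()['time'])
cap('scene','s4.png')
E
```

```text
[ 0.48836945 -0.19923114  0.20035165] [[0.2343, 0.9722, 0.0], [0.9722, -0.2343, -0.0001], [-0.0001, 0.0001, -1.0]] [-0.006 -0.156 -0.159  0.    -1.567 -1.802] [0.209043   0.39119019 0.1287653 ] 6.2333
```

View pics/w4.png

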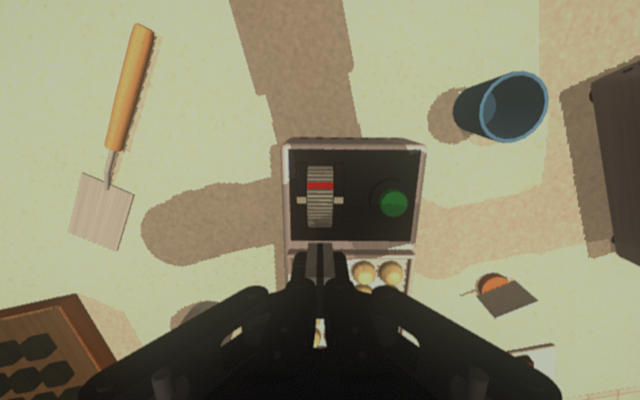

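```bash
python3 - <<'E'
from h import *
w=load('w4.png')
x0,y0=285,140
a=cv2.resize(w['img'][y0:y0+130,x0:x0+140],None,fx=5,fy=5,interpolation=cv2.INTER_CUBIC); cv2.imwrite('pics/z5.png',a)
E
```

```text
(no output)
```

View pics/z5.png

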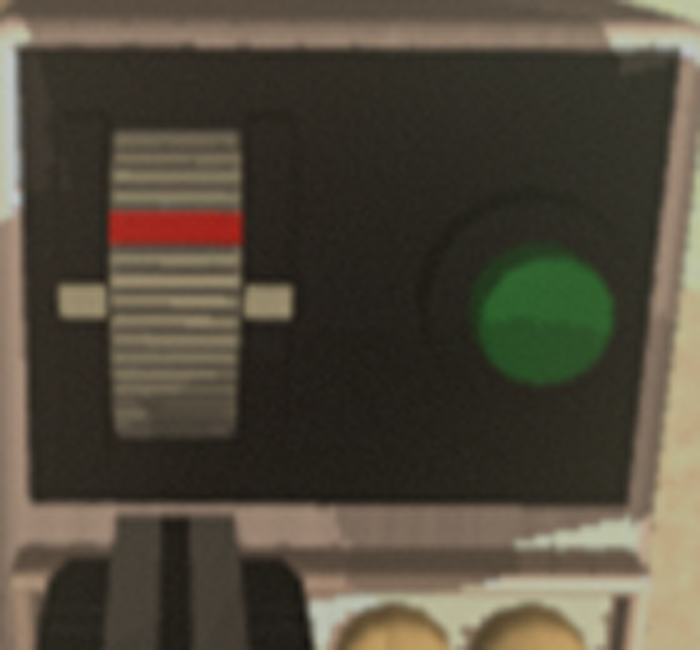

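```bash
python3 - <<'E'
from h import *
w=load('w4.png'); t=load('top0.png')
z=lambda u,v:(285+(u+.5)/5-.5,140+(v+.5)/5-.5)
m1=onz(w,*z(82,302),.089);m2=onz(w,*z(269,302),.089);b=onz(w,*z(546,320),.102);wh=(m1+m2)/2
print('wh',wh,'b',b,np.linalg.norm(m1-m2),np.linalg.norm((b-wh)[:2]))
for h in (b+68*XS/1000-.036*YS, wh+.068*XS+.032*YS): print('origin',h)
y=(b-wh)[:2];print(np.degrees(np.arctan2(-y[0],y[1])))
# triangulate the marks & button with 3 views
w3=load('w3.png');z3=lambda u,v:(260+(u+.5)/5-.5,120+(v+.5)/5-.5);zt=lambda u,v:(340+(u+.5)/5-.5,140+(v+.5)/5-.5)
def tri(L):
    A=np.zeros((3,3));B=np.zeros(3)
    for c,uv in L:
        o,d=ray(c,*uv);d/=np.linalg.norm(d);M=np.eye(3)-np.outer(d,d);A+=M;B+=M@o
    return np.linalg.solve(A,B)
mk=[((w3,(z3(277.5,222.5))),(w,z(175.5,302)),(t,zt(252.5,391))),((w3,z3(273,524)),(w,z(546,320)),(t,(368,212.1)))]
for L in mk:
    print('tri all',tri(L),'wrist only',tri(L[:2]),'w3t',tri([L[0],L[2]]),'w4t',tri(L[1:]))
E
```

```text
wh [ 0.48922768 -0.20070949  0.089     ] b [ 0.50427636 -0.13523138  0.102     ] 0.035600251113636315 0.06718516413596311
origin [ 0.56181552 -0.18631214  0.102     ]
origin [ 0.56287184 -0.18572491  0.089     ]
-12.9433837637023
tri all [ 0.48900775 -0.19987958  0.08660097] wrist only [ 0.48906355 -0.20078565  0.08920463] w3t [ 0.48892137 -0.19925794  0.07987253] w4t [ 0.48813067 -0.19911139  0.091302  ]
tri all [ 0.50600931 -0.13304509  0.09364093] wrist only [ 0.50583029 -0.13467725  0.09717908] w3t [ 0.50560543 -0.13223307  0.0902232 ] w4t [ 0.50557954 -0.13286567  0.09581462]
```

Call:
move_arm --rows '[{"slide":[0,-0.4,1],"dr":[0,0,0]},{"slide":[0,-0.3,2],"dr":[0,0,0]},{"slide":[0,0,2],"dr":[0,0,0]},{"slide":[0,0,2],"dr":[0,0,0]},{"slide":[0,0,1],"dr":[0,0,0]},{"slide":[0,0,1],"dr":[0,0,0]},{"slide":[0,0,0.5],"dr":[0,0,0]},{"slide":[0,0,0.2],"dr":[0,0,0]},{"slide":[0,0,0],"dr":[0,0,0]},{"slide":[0,0,0],"dr":[0,0,0]}]'

```text
time: 7.12
eef_pos: [0.4821, -0.1977, 0.1043]
tool_rot: [0.001, 0.786, 0.619, 0.0]
contact_force: [-0.2, 1.1, -0.3]
grip_width: -0.001
```

```bash
python3 - <<'E'
from h import *
w=cap('scene','s5.png'); a=cv2.resize(w['img'][150:230,190:310],None,fx=6,fy=6,interpolation=cv2.INTER_CUBIC); cv2.imwrite('pics/z6.png',a)
p,r=tool();print(p, bot.sense()['contact_force'])
E
```

```text
[ 0.48208392 -0.19772644  0.10440296] [-0.24350542 -0.65413103  0.20637609]
```

View pics/z6.png

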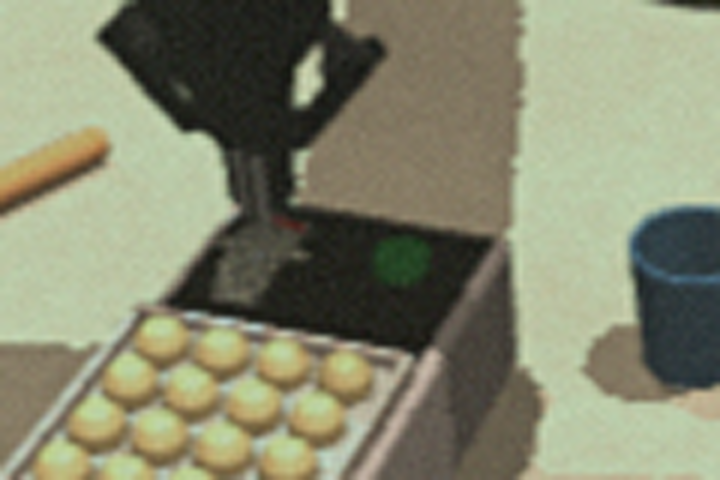

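```bash
python3 - <<'E'
from h import *
s=load('s5.png'); p,r=tool()
print(onz(s,240.2,192.1,.089),onz(s,227.4,190.2,.089))
f=lambda P:(proj(s,P)-[190,150])*6
print('tip box corners in z6',f([p+r.apply(q) for q in ([-.007,.011,0],[.007,.011,0],[.007,-.011,0],[-.007,-.011,0])]).round())
wt=np.array([.4888,-.2,.096])
print('wheel top edges',f([wt-.012*YS,wt+.012*YS]).round(), 'marks exp',f([wt-[0,0,.007]-.0165*YS,wt-[0,0,.007]+.0165*YS]).round())
a=cv2.resize(s['img'][165:205,215:260],None,fx=14,fy=14,interpolation=cv2.INTER_CUBIC); cv2.imwrite('pics/z7.png',cv2.convertScaleAbs(a,alpha=1.8))
E
```

```text
[ 0.49608346 -0.17989494  0.089     ] [ 0.48883213 -0.2162285   0.089     ]
tip box corners in z6 [[239. 217.]
 [268. 222.]
 [288. 195.]
 [260. 190.]]
wheel top edges [[234. 225.]
 [283. 234.]] marks exp [[227. 236.]
 [294. 248.]]
```

View pics/z7.png

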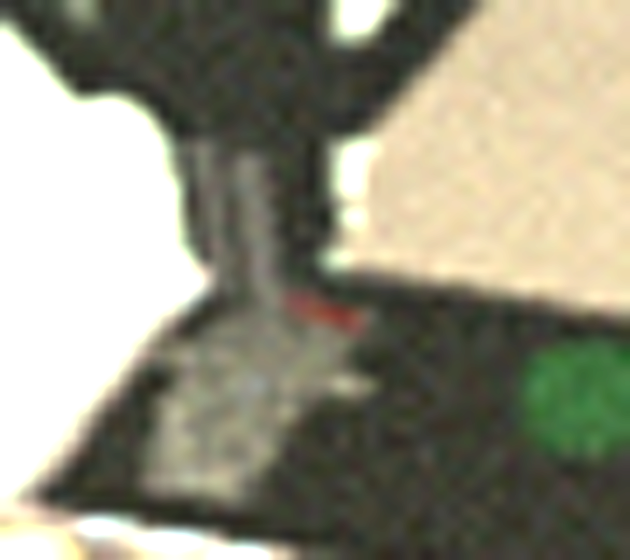

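Call:
move_arm --rows '[{"slide":[0,0,0.2],"dr":[0,0,0]},{"slide":[0,0,0.2],"dr":[0,0,0]},{"slide":[0,0,0.1],"dr":[0,0,0]},{"slide":[0,0,0.1],"dr":[0,0,0]},{"slide":[0,0,0.1],"dr":[0,0,0]},{"slide":[0,0,0.1],"dr":[0,0,0]},{"slide":[0,0,0.1],"dr":[0,0,0]},{"slide":[0,0,0.1],"dr":[0,0,0]},{"slide":[0,0,0],"dr":[0,0,0]},{"slide":[0,0,0],"dr":[0,0,0]}]'

```text
time: 8.0
eef_pos: [0.482, -0.1978, 0.0944]
tool_rot: [0.001, 0.786, 0.619, 0.0]
contact_force: [-1.3, 0.7, 7.2]
grip_width: -0.0
```

Call:
move_arm --rows '[{"slide":[0,0,0.1],"dr":[0,0,0]},{"slide":[0,0,0.05],"dr":[0,0,0]},{"slide":[0,0,0],"dr":[0,0,0]},{"slide":[0,0,0],"dr":[0,0,0]},{"slide":[0,0,0],"dr":[0,0,0]},{"slide":[0,0,0],"dr":[0,0,0]},{"slide":[0,0,0],"dr":[0,0,0]},{"slide":[0,0,0],"dr":[0,0,0]},{"slide":[0,0,0],"dr":[0,0,0]},{"slide":[0,0,0],"dr":[0,0,0]}]'

```text
time: 8.83
eef_pos: [0.4825, -0.1979, 0.0937]
tool_rot: [0.001, 0.785, 0.619, 0.001]
contact_force: [-0.6, 0.2, 8.5]
grip_width: -0.003
```

Call:
move_arm --rows '[{"slide":[0,0,0.1],"dr":[0,0,0]},{"slide":[0,0,0.05],"dr":[0,0,0]},{"slide":[0,0.2,0],"dr":[0,0,0]},{"slide":[0,0.2,0],"dr":[0,0,0]},{"slide":[0,0.2,0],"dr":[0,0,0]},{"slide":[0,0.2,0],"dr":[0,0,0]},{"slide":[0,0.2,0],"dr":[0,0,0]},{"slide":[0,0.2,0],"dr":[0,0,0]},{"slide":[0,0.2,0],"dr":[0,0,0]},{"slide":[0,0.2,0],"dr":[0,0,0]}]'

```text
time: 9.67
eef_pos: [0.4986, -0.2019, 0.0929]
tool_rot: [0.002, 0.785, 0.619, 0.001]
contact_force: [-1.2, 0.3, 9.1]
grip_width: 0.004
```

Call:
move_arm --rows '[{"slide":[0,0,0],"dr":[0,0,0]},{"slide":[0,0,0],"dr":[0,0,0]},{"slide":[0,0,0],"dr":[0,0,0]},{"slide":[0,0,0],"dr":[0,0,0]},{"slide":[0,0,0],"dr":[0,0,0]},{"slide":[0,0,0],"dr":[0,0,0]},{"slide":[0,0,0],"dr":[0,0,0]},{"slide":[0,0,0],"dr":[0,0,0]},{"slide":[0,0,0],"dr":[0,0,0]},{"slide":[0,0,0],"dr":[0,0,0]}]'

```text
time: 10.5
eef_pos: [0.4987, -0.2019, 0.093]
tool_rot: [0.002, 0.785, 0.619, 0.001]
contact_force: [-0.3, 1.1, 9.3]
grip_width: 0.002
```

```bash
python3 - <<'E'
from h import *
s=cap('scene','s8.png'); w=cap('wrist','w8.png')
a=cv2.resize(s['img'][165:205,215:260],None,fx=10,fy=10,interpolation=cv2.INTER_CUBIC)
b=cv2.resize(w['img'][100:260,240:400],(400,400),interpolation=cv2.INTER_CUBIC); a=cv2.resize(a,(400,400)); cv2.imwrite('pics/z8.png',cv2.convertScaleAbs(np.hstack([a,b]),alpha=1.6))
E
```

```text
(no output)
```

View pics/z8.png

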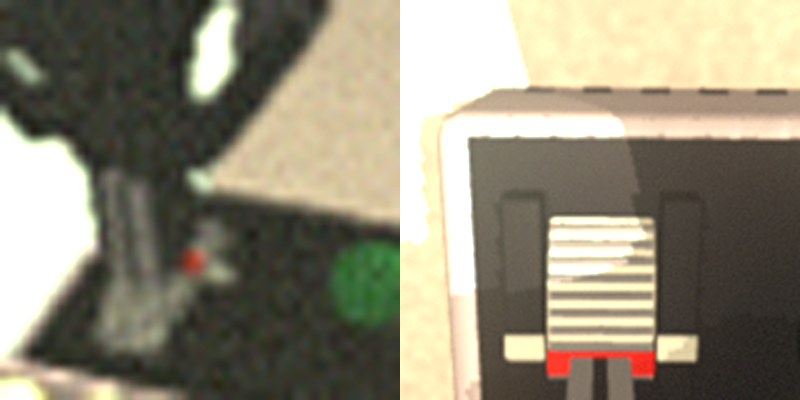

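The wheel turned with the finger. The red line is now at the marks, so I'll lift straight off and look.

Call:
move_arm --rows '[{"slide":[0,0,-0.1],"dr":[0,0,0]},{"slide":[0,0,-0.2],"dr":[0,0,0]},{"slide":[0,0,-0.3],"dr":[0,0,0]},{"slide":[0,0,-1],"dr":[0,0,0]},{"slide":[0,0,-2],"dr":[0,0,0]},{"slide":[0,0,-2],"dr":[0,0,0]},{"slide":[0,0,-2],"dr":[0,0,0]},{"slide":[0,0,-2],"dr":[0,0,0]},{"slide":[0,0,-1],"dr":[0,0,0]},{"slide":[0,0,0],"dr":[0,0,0]}]'

```text
time: 11.43
eef_pos: [0.498, -0.2016, 0.1991]
tool_rot: [0.002, 0.786, 0.619, 0.001]
contact_force: [-0.5, -0.7, 0.3]
grip_width: -0.002
```

```bash
python3 - <<'E'
from h import *
s=cap('scene','s9.png'); w=cap('wrist','w9.png'); p,r=tool(); print(p)
a=cv2.resize(s['img'][165:205,215:260],(400,400),interpolation=cv2.INTER_CUBIC)
b=cv2.resize(w['img'][120:250,260:390],(400,400),interpolation=cv2.INTER_CUBIC); cv2.imwrite('pics/z9.png',cv2.convertScaleAbs(np.hstack([a,b]),alpha=1.4))
E
```

```text
[ 0.49698763 -0.20106426  0.19550168]
```

View pics/z9.png

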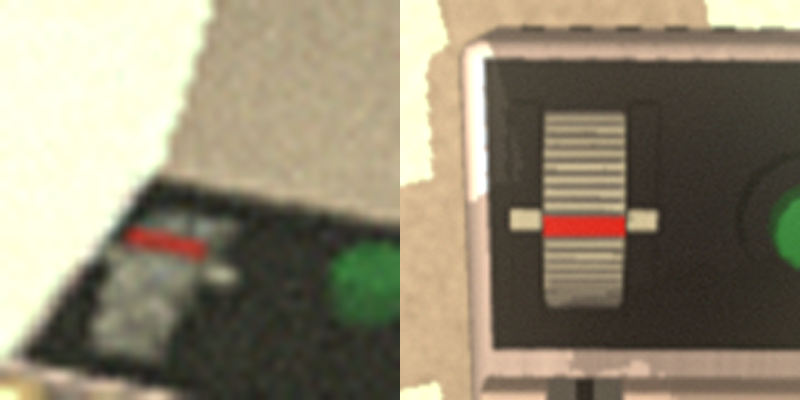

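The wrist view shows the red line level with the two white marks, so the wheel is in the wanted detent with the finger off. Next is the button.

Call:
move_arm --rows '[{"slide":[1.7,-0.3,0],"dr":[0,0,0]},{"slide":[2,-0.3,0],"dr":[0,0,0]},{"slide":[2,-0.3,0],"dr":[0,0,0]},{"slide":[1,0,2],"dr":[0,0,0]},{"slide":[0,0,2],"dr":[0,0,0]},{"slide":[0,0,2],"dr":[0,0,0]},{"slide":[0,0,1.5],"dr":[0,0,0]},{"slide":[0,0,1],"dr":[0,0,0]},{"slide":[0,0,0],"dr":[0,0,0]},{"slide":[0,0,0],"dr":[0,0,0]}]'

```text
time: 12.37
eef_pos: [0.5036, -0.1343, 0.1106]
tool_rot: [-0.0, 0.786, 0.619, -0.001]
contact_force: [0.3, 0.2, 0.1]
grip_width: 0.002
```

```bash
python3 - <<'E'
from h import *
s=cap('scene','s10.png'); w=cap('wrist','w10.png'); p,r=tool(); print(p,bot.sense()['contact_force'])
a=cv2.resize(s['img'][165:205,225:270],(400,400),interpolation=cv2.INTER_CUBIC)
b=cv2.resize(w['img'][120:280,230:390],(400,400),interpolation=cv2.INTER_CUBIC); cv2.imwrite('pics/z10.png',cv2.convertScaleAbs(np.hstack([a,b]),alpha=1.6))
E
```

```text
[ 0.50452985 -0.13428585  0.11229695] [ 0.53461476 -0.30730534  0.17205767]
```

View pics/z10.png

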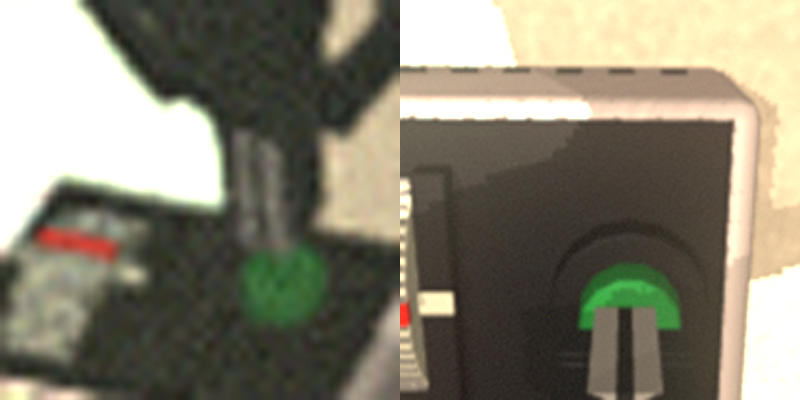

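Call:
move_arm --rows '[{"slide":[0,0,0.3],"dr":[0,0,0]},{"slide":[0,0,0.3],"dr":[0,0,0]},{"slide":[0,0,0.2],"dr":[0,0,0]},{"slide":[0,0,0.2],"dr":[0,0,0]},{"slide":[0,0,0.2],"dr":[0,0,0]},{"slide":[0,0,0.1],"dr":[0,0,0]},{"slide":[0,0,0.1],"dr":[0,0,0]},{"slide":[0,0,0.1],"dr":[0,0,0]},{"slide":[0,0,0],"dr":[0,0,0]},{"slide":[0,0,0],"dr":[0,0,0]}]'

```text
time: 13.3
eef_pos: [0.5041, -0.1341, 0.0967]
tool_rot: [0.0, 0.786, 0.619, 0.0]
contact_force: [-1.3, 1.3, 4.3]
grip_width: 0.001
```

Call:
move_arm --rows '[{"slide":[0,0,0.05],"dr":[0,0,0]},{"slide":[0,0,0.05],"dr":[0,0,0]},{"slide":[0,0,0.05],"dr":[0,0,0]},{"slide":[0,0,0.05],"dr":[0,0,0]},{"slide":[0,0,0],"dr":[0,0,0]},{"slide":[0,0,0],"dr":[0,0,0]},{"slide":[0,0,0],"dr":[0,0,0]},{"slide":[0,0,0],"dr":[0,0,0]},{"slide":[0,0,0],"dr":[0,0,0]},{"slide":[0,0,0],"dr":[0,0,0]}]'

```text
time: 14.13
eef_pos: [0.5042, -0.1342, 0.096]
tool_rot: [0.0, 0.785, 0.619, 0.0]
contact_force: [-5.4, 4.3, 11.5]
grip_width: 0.005
```

The tip stopped at z = 0.096 with 11.5 N, well over the 5 N needed, so the button is fully in. Lifting off.

Call:
move_arm --rows '[{"slide":[0,0,-0.2],"dr":[0,0,0]},{"slide":[0,0,-0.3],"dr":[0,0,0]},{"slide":[0,0,-0.5],"dr":[0,0,0]},{"slide":[0,0,-1],"dr":[0,0,0]},{"slide":[0,0,-2],"dr":[0,0,0]},{"slide":[0,0,-2],"dr":[0,0,0]},{"slide":[0,0,-2],"dr":[0,0,0]},{"slide":[0,0,-2],"dr":[0,0,0]},{"slide":[0,0,-2],"dr":[0,0,0]},{"slide":[0,0,0],"dr":[0,0,0]}]'

```text
time: 14.97
eef_pos: [0.5055, -0.1347, 0.2194]
tool_rot: [0.003, 0.786, 0.619, 0.002]
contact_force: [-0.0, 0.4, 1.0]
grip_width: 0.002
```

Call:
move_arm --rows '[{"slide":[-1,0,0],"dr":[0,0,0]},{"slide":[-1,0,0],"dr":[0,0,0]},{"slide":[-1,0,0],"dr":[0,0,0]},{"slide":[0,0,0],"dr":[0,0,0]},{"slide":[0,0,0],"dr":[0,0,0]},{"slide":[0,0,0],"dr":[0,0,0]},{"slide":[0,0,0],"dr":[0,0,0]},{"slide":[0,0,0],"dr":[0,0,0]},{"slide":[0,0,0],"dr":[0,0,0]},{"slide":[0,0,0],"dr":[0,0,0]}]'

```text
time: 15.8
eef_pos: [0.4971, -0.1631, 0.2143]
tool_rot: [0.0, 0.785, 0.619, -0.0]
contact_force: [0.4, -0.5, -0.3]
grip_width: -0.002
```

```bash
python3 - <<'E'
from h import *
w=cap('wrist','w11.png'); s=cap('scene','s11.png'); t=cap('top','t11.png'); print(bot.sense()['time'])
a=cv2.resize(w['img'][120:250,260:430],None,fx=4.5,fy=4.5,interpolation=cv2.INTER_CUBIC); cv2.imwrite('pics/z11.png',cv2.convertScaleAbs(a,alpha=1.3))
# moved items: difference in scene image
d=cv2.absdiff(s['img'],load('scene0.png')['img']).max(2); m=cv2.morphologyEx((d>60).astype(np.uint8),cv2.MORPH_OPEN,np.ones((3,3)))
n,l,st,c=cv2.connectedComponentsWithStats(m); print([st[i].tolist() for i in range(1,n)])
i=w['img'].astype(int); g=(i[...,1]>1.5*i[...,0])&(i[...,1]>1.5*i[...,2])&(i[...,1]>40)
n,l,st,c=cv2.connectedComponentsWithStats(g.astype(np.uint8)); k=1+st[1:,4].argmax(); print(st[k],c[k],onz(w,*c[k],.102))
rd=(i[...,2]>2*i[...,1])&(i[...,2]>2*i[...,0])&(i[...,2]>90)
n,l,st,c=cv2.connectedComponentsWithStats(rd.astype(np.uint8))
for k in range(1,n):
    if st[k,4]>40:
        q=onz(w,*c[k],.096); print('red',c[k],q,'stand x rel wheel',(q-[.489,-.1995,.096])@XS)
E
```

```text
15.95
[[340, 0, 11, 15, 128], [352, 0, 10, 15, 120], [363, 0, 4, 5, 17], [514, 0, 23, 8, 112], [539, 0, 4, 2, 8], [225, 6, 60, 18, 299], [332, 7, 25, 18, 209], [200, 10, 21, 13, 125], [240, 13, 6, 6, 25], [286, 17, 4, 3, 12], [498, 18, 38, 20, 547], [309, 22, 17, 52, 825], [359, 22, 6, 3, 18], [219, 25, 30, 25, 325], [291, 25, 3, 3, 9], [216, 26, 8, 6, 32], [225, 27, 3, 4, 12], [205, 38, 3, 3, 9], [241, 39, 3, 3, 9], [495, 39, 29, 28, 446], [246, 40, 3, 5, 15], [243, 46, 4, 3, 12], [207, 51, 46, 27, 473], [294, 55, 13, 21, 159], [332, 55, 4, 16, 64], [327, 56, 3, 3, 9], [326, 60, 3, 3, 9], [476, 70, 10, 12, 62], [523, 71, 4, 4, 15], [290, 75, 7, 4, 26], [332, 75, 11, 4, 36], [512, 74, 14, 9, 85], [344, 76, 17, 4, 55], [212, 104, 64, 85, 2682], [285, 106, 10, 10, 95], [330, 107, 30, 11, 297], [264, 118, 31, 7, 181], [366, 127, 101, 42, 1510], [347, 132, 16, 10, 137], [377, 138, 5, 4, 17], [281, 145, 11, 6, 47], [230, 188, 3, 3, 9], [262, 201, 6, 8, 28], [155, 213, 45, 22, 709], [265, 215, 13, 18, 138]]
[339 186  26  26 521] [351.11516315 198.38003839] [ 0.50372215 -0.13510837  0.102     ]
red [281.83333333 197.49333333] [ 0.48899779 -0.20038877  0.096     ] stand x rel wheel 0.0002083482261261173
```

View pics/z11.png

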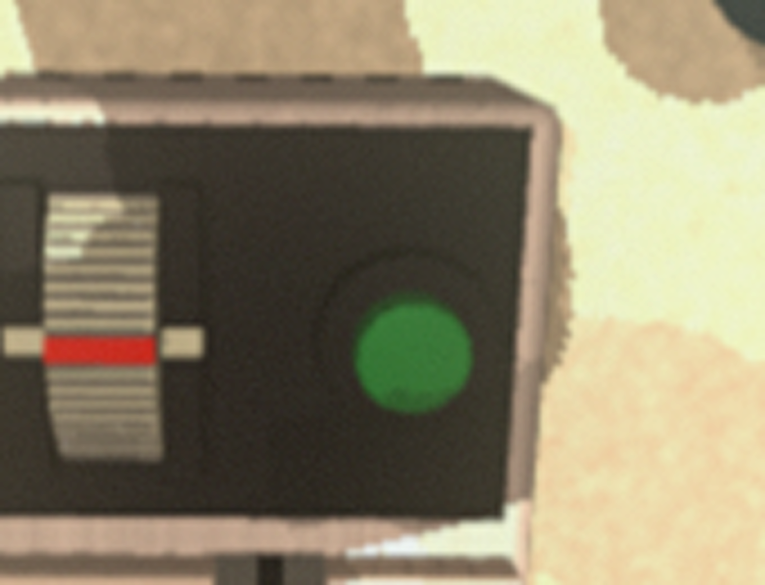

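View pics/s11.png

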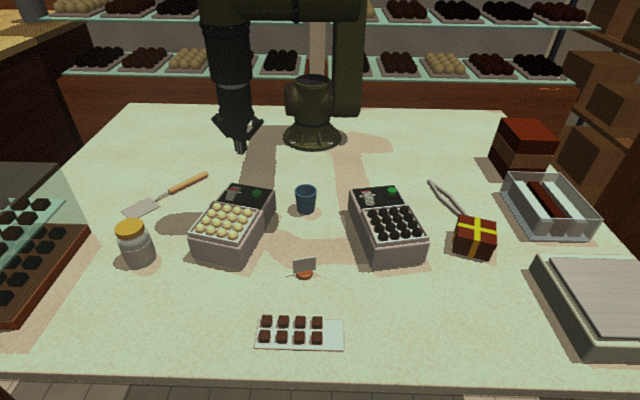

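In the wrist view the red line is level with the white marks and the button is back out. In the scene view everything else stands where it was. Handing in.

```bash
python3 -c "
from plant import bot
print(bot.close_job())"
```

```text
the job is handed in; nothing more can be done
None
```

The white stand's wheel is in the wanted detent, and its green button was then pressed right in and let back out. I handed the job in at about 16 s.

- **Wheel:** It started one click short. I pressed the shut fingertips on it with about 9 N, rolled its top about 16 mm towards the pralines, then lifted straight off. With the finger off, the red line stood between the two white marks. It measured 0.2 mm from my estimate of the wheel's top.
- **Button:** The fingertip stopped at 96 mm above the counter with 11.5 N, well over the 5 N needed, so the button was fully in. After I lifted off, the wrist picture showed it back out.
- **Other items:** Only the wheel and button of the white stand were pressed. The last scene picture shows the loose items and the dark stand where they were. I judged that by eye, because the arm and its shadow cluttered the picture difference.
- **Disagreements:** The cameras differed by about 2 to 5 mm sideways and up to about 8 mm front to back on the button and wheel positions. The largest gap was the scene view of the button. I used a middle value, and the close-up pictures before contact showed the finger lined up on both.

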